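# Roll the thick battery cell onto the scan line and start the test

### The arm

A 6-joint arm with a two-finger parallel gripper is mounted at the origin on the work surface. World frame = base frame: x ahead of the robot, y to its left, z up, the work surface at z = 0. Lengths are in m, angles in degrees, forces in N, time in s.
With the tool pointing down it reaches from about 0.325 to 0.775 m from the base axis. Payload 5.5 kg.
Tool frame: the origin (TCP) lies at the centre of the arm's flange, where the gripper is bolted on; the fingertips stand 182 mm ahead of it and the grasp point (between the pads) lies 163 mm ahead of it; z points along the fingers, y is the direction in which the jaws open and shut (so a half turn about z gives the same grasp; the last joint's range is limited). The gripper opens to 88 mm and grips with 3 to 60 N. Pads are 20 mm wide; open, the fingers measure 115 mm over their backs; the gripper's body (75 mm by 178 mm) begins 61 mm behind the grasp point.
Start: joints at [-3.249, 5.22, 70.514, -0, 104.267, -3.249], TCP at [0.6, -0, 0.405] pointing down, gripper open.
Joint ranges: [-164.24, 164.24], [-49.07, 125.15], [9.68, 141.18], [-86.29, 266.29], [3.28, 154.24], [-151.56, 151.56]. Speed limits (degrees/s): [147.25, 147.25, 172.46, 180, 180, 180].

### API

Orientations are given as [roll, pitch, yaw] about the fixed x, y, z axes, in that order (R = Rz(yaw) Ry(pitch) Rx(roll)).
In Python, from station import r gives the robot as it stands. The module is installed in compiled form; this text tells all that it offers. Calls block until the motion is done:
- r.reach(position, orientation): joint-space move of the TCP to a pose.
- r.servo_line(position, rotation=None, speed=0.15): straight line of the TCP; rotation=None keeps the orientation; speed is the mean speed in m/s.
- r.move_joints(angles): joint-space move.
- r.let_go() and r.grab(squeeze=None): open the fingers fully, or close them until they stop; squeeze is the grip in N (None keeps the last).
- r.wait(seconds).
- r.inverse_kinematics(position, orientation): joint angles nearest the present ones, or None.
- r.sense(): the state.
- r.snapshot(name): name is "scene" or "side" or "wrist"; returns a dict with "frame" (400x640x3 uint8, red, green, blue), "fx", "fy", "cx", "cy" (pixels), "R" (3x3) and "t" (3): a world point X has camera coordinates R X + t. Camera axes: x right, y down, z forward; pixel columns grow to the right and rows downward; lengths in m; the calibration is good to about 2 mm. A picture is of the moment at which its call begins. There is no depth.
A pose or a line that the arm cannot do raises r.IKError and nothing moves.
- r.hand_in(): hands the job in, once; it reports no verdict.
The state is a dict: "clock": time; "joints": joint angles; "joint_vel": joint speeds; "joint_torque": joint torques, N m; "tcp_pos": TCP position; "orientation": TCP orientation; "contact_force": force on the tool from outside, world axes, zero at the start; "torque": the same for the moment, N m; "opening": finger opening in m.
Only numpy, scipy, OpenCV 4.12 (cv2) and the standard library are available. Lean on these libraries where they do the work, as an engineer would, in place of code of your own. Each camera call takes 0.05 s, during which the arm holds its last target.

### The job

Roll the thick lying battery cell across the grey plate by pushing its top sideways with the fingertips until it lies still along the black line, centred over it; only roll it, never lift it off the plate. Then, with the cell left alone on the line, press the round start button on the white tester all the way down and let it come up again. Leave the other cells and everything else on the bench where they are.

Things in the scene. Friction and masses are not known exactly. Their poses are not given: they have to be found in the camera images.
- fat_cell: the thick battery cell, a plain lying cylinder in a dark grey sleeve, 32 mm in diameter and 70 mm long, about 140 g. Its origin is the middle of its axis (16 mm above the plate's top); its own x is its long axis, and y and z turn as it rolls. It lies on the plate to one side of the line, 50 to 85 mm from it (either side), nearly parallel to it (within 0.1 rad). It rolls without much slip on the plate, with a light rolling resistance (pushed slowly it stops within a few mm).
- plate: the flat light-grey scan plate, fixed, 220 mm (its x) by 270 mm (its y) by 10 mm thick, turned up to 0.35 rad from the bench. Its origin is the centre of its underside; the line runs along its x, through its middle, and a cell rolls along its y.
- line_mid (a point): the middle of the black line printed on the plate, on its top face (10 mm above the bench); the line is 140 mm long and 4 mm wide and runs along the plate's x. There is no groove or ridge.
- tester: the white tester box, fixed, 100 mm (its x) by 120 mm (its y) by 45 mm high, left of the plate, origin at the centre of its underside. On its top: a flat dark display and the round start button.
- start_top (a point): the centre of the top face of the round grey start button (28 mm in diameter) on the tester's top, pressed straight down; 6 mm of travel against a spring, about 4 N fully down.
- start (a joint): travel of the start button in m: 0 up, 0.006 fully down; it springs back.
- thin_cell: the thin lying cell, 18 mm in diameter and 65 mm long, origin at the middle of its axis, own x its long axis; on the plate on the other side of the line. Leave it.
- upright_cell: a cell standing upright, 26 mm in diameter and 65 mm tall, origin at the centre of its foot, on the robot's side of the plate beyond the line's near end. Leave it.
- screwdriver: a screwdriver lying on the bench, 170 mm long, origin under its middle. Leave it.
- glue: a small green bottle, 34 mm in diameter, 85 mm tall, origin at the centre of its foot. Leave it.
- tape: a roll of black tape lying flat, 84 mm in diameter, 19 mm high, origin at the centre of its underside. Leave it.
- multimeter: a hand-held multimeter lying on its back, 85 by 165 by 36 mm (its dial to 42 mm), origin at the centre of its underside. Leave it.
There are look-alikes about, which are no part of the job. Several things have the shape of the tester; the one meant has the colours described above. What is shaped like the fat_cell but red or turquoise is not meant.

How it is judged (in metres and radians):
On the way, in this order (a step that is already met when the one before it is completed fails the run):
1. the thick cell has rolled: it has turned by more than a fifth of a turn about its own axis (angle between fat_cell's own z axis and vertical above 1.3 rad), for 0.02 s.
2. the thick cell lies still along the line and nothing of the robot touches it (y of fat_cell in the frame of plate between -0.007 and 0.007 m and x of fat_cell in the frame of plate between -0.035 and 0.035 m and z of fat_cell in the frame of plate between 0.02 and 0.031 m and angle between the x axis of fat_cell and the x axis of plate, either way round below 0.2 rad and linear speed of fat_cell below 0.006 m/s and contact force between fat_cell and the arm below 0.05 N and contact force between fat_cell and the fingers below 0.05 N), for 0.2 s.
3. the start button is pressed all the way down (y of fat_cell in the frame of plate between -0.007 and 0.007 m and x of fat_cell in the frame of plate between -0.035 and 0.035 m and z of fat_cell in the frame of plate between 0.02 and 0.031 m and angle between the x axis of fat_cell and the x axis of plate, either way round below 0.2 rad and value of joint start above 0.0048 m), for 0.04 s.
At the end, for the whole second after the job is handed in: The thick cell lies still on the plate, its middle within 7 mm of the line sideways and 35 mm of its middle lengthways, its axis within 0.2 rad of the line; the button was then pressed (over 4.8 of 6 mm) and is up again; each other loose thing is within 15 mm of its start (y of fat_cell in the frame of plate between -0.007 and 0.007 m and x of fat_cell in the frame of plate between -0.035 and 0.035 m and z of fat_cell in the frame of plate between 0.02 and 0.031 m and angle between the x axis of fat_cell and the x axis of plate, either way round below 0.2 rad and linear speed of fat_cell below 0.006 m/s and value of joint start below 0.0015 m and distance of each of thin_cell, upright_cell, screwdriver, glue, tape, multimeter from where it was at the start of the episode below 0.015 m and angle between upright_cell's own z axis and vertical below 0.2 rad); the robot touches nothing.
It fails at once if the thick cell is lifted off the plate or tipped (z of fat_cell in the frame of plate above 0.032 m or z of fat_cell in the frame of plate below 0.015 m or angle between fat_cell's own x axis and vertical below 1.25 rad or angle between fat_cell's own x axis and vertical above 1.89 rad).
It fails at once if the start button is pressed while the thick cell is not on the line (value of joint start above 0.003 m and not (y of fat_cell in the frame of plate between -0.007 and 0.007 m and x of fat_cell in the frame of plate between -0.035 and 0.035 m and z of fat_cell in the frame of plate between 0.02 and 0.031 m and angle between the x axis of fat_cell and the x axis of plate, either way round below 0.2 rad)).
It fails at once if another loose thing is shifted by more than 20 mm (distance of any of thin_cell, upright_cell, screwdriver, glue, tape, multimeter from where it was at the start of the episode above 0.02 m).
It also fails if it takes over 58 s, if anything falls off the work surface, if the arm or the gripper's body presses on something with over 40 N, if the wrist force passes 120 N, or if a joint passes its speed limit or range.

## Working session

There is one attempt and no reset: what is moved stays moved. The work goes in short steps, each a Python script; the robot and the scene stay as the last script left them, time stands still between calls to the robot, and variables do not carry over. Pictures are saved under pics/ and viewed, and the job is handed in when it is done.

```bash
mkdir -p pics && cat > h.py <<'E'
import numpy as np, cv2
from station import r
def snap(name,fn):
    s=r.snapshot(name); np.savez('pics/'+fn+'.npz',**{k:np.array(v) for k,v in s.items()})
    cv2.imwrite('pics/'+fn+'.png',cv2.cvtColor(s['frame'],cv2.COLOR_RGB2BGR)); return s
def load(fn):
    return dict(np.load('pics/'+fn+'.npz'))
def ray(s,u,v,z):
    R=np.array(s['R']);t=np.array(s['t']);c=-R.T@t
    d=R.T@np.array([(u-s['cx'])/s['fx'],(v-s['cy'])/s['fy'],1.])
    return c+d*(z-c[2])/d[2]
def proj(s,X):
    p=np.array(s['R'])@np.array(X)+np.array(s['t']); return s['fx']*p[0]/p[2]+s['cx'],s['fy']*p[1]/p[2]+s['cy']
E
python3 - <<'E'
from h import *
for n in ('scene','side','wrist'):
    s=snap(n,n+'0'); print(n,-np.array(s['R']).T@np.array(s['t']),s['fx'])
q=r.sense(); print(q['clock'],q['tcp_pos'],q['orientation'],q['opening'])
E
```

```text
scene [1.08154207 0.25271759 0.80556339] 365.3763389155583
side [ 0.3703361  -0.76815538  0.94505314] 412.02773552930245
wrist [0.60044198 0.07917422 0.38273972] 323.8680913229007
0.15 [6.00051719e-01 3.04004506e-06 4.03751005e-01] [-1.79913103e+02 -5.24577817e-03  9.00013337e+01] 0.08815790605406719
```

View pics/scene0.png

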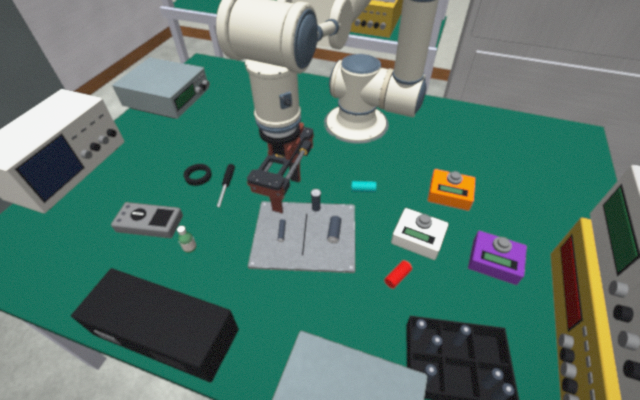

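View pics/side0.png

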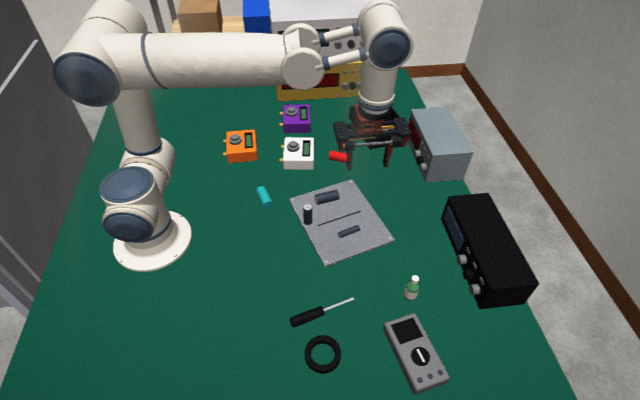

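View pics/wrist0.png

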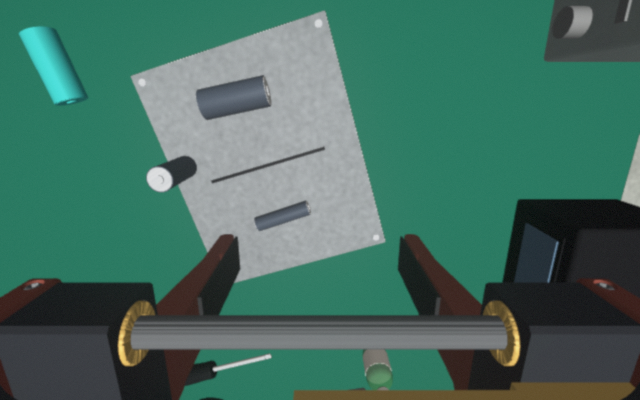

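The wrist view shows the plate: the line runs from about (211,182) to (325,149), the fat cell is at about (234,97), the thin cell at about (283,216) and the upright cell at about (162,178). Several things share the fat cell's shape or the tester's shape:
- **Fat cell:** dark grey at (234,97) wrist, turquoise at (53,65) wrist, red at (398,273) scene. The dark grey one on the plate fits.
- **Tester:** white at (420,232) scene, orange at (452,188), purple at (498,256). The white one left of the plate fits.

Next I'll measure them and confirm in crops.

```bash
python3 - <<'E'
from h import *
s=load('wrist0'); f=s['frame']; hsv=cv2.cvtColor(f,cv2.COLOR_RGB2HSV); 
# dark/sleeve pixels in plate region
poly=np.array([[133,76],[325,12],[383,240],[238,282]])
m=np.zeros(f.shape[:2],np.uint8); cv2.fillPoly(m,[poly],255); m=cv2.erode(m,np.ones((7,7)))
d=((hsv[...,2]<115)&(m>0)).astype(np.uint8)
n,l,st,c=cv2.connectedComponentsWithStats(d)
for i in range(1,n):
    if st[i,4]>60:
        pts=np.argwhere(l==i)[:,::-1].astype(np.float32); rr=cv2.minAreaRect(pts)
        print(i,st[i],cv2.boxPoints(rr).round(1).tolist())
cv2.imwrite('pics/w_crop.png',cv2.resize(cv2.cvtColor(f[0:300,100:400],cv2.COLOR_RGB2BGR),None,fx=2,fy=2,interpolation=cv2.INTER_CUBIC))
s2=load('scene0')['frame'][170:300,360:540]; a=cv2.resize(s2,None,fx=4,fy=4,interpolation=cv2.INTER_CUBIC)
cv2.imwrite('pics/s_crop.png',cv2.cvtColor(a,cv2.COLOR_RGB2BGR))
s3=load('side0')['frame'][90:210,200:380]; a=cv2.resize(s3,None,fx=4,fy=4,interpolation=cv2.INTER_CUBIC)
cv2.imwrite('pics/d_crop.png',cv2.cvtColor(a,cv2.COLOR_RGB2BGR))
E
```

```text
1 [196  75  68  28 778] [[195.0, 90.0], [262.29998779296875, 73.19999694824219], [265.3999938964844, 85.4000015258789], [198.10000610351562, 102.19999694824219]]
3 [200  95  71  25 842] [[199.60000610351562, 107.19999694824219], [268.3999938964844, 92.5], [271.20001220703125, 105.69999694824219], [202.39999389648438, 120.4000015258789]]
4 [212 147 113  36 348] [[211.3000030517578, 179.8000030517578], [323.3999938964844, 146.1999969482422], [324.29998779296875, 149.10000610351562], [212.1999969482422, 182.6999969482422]]
5 [179 156  18  22 239] [[178.60000610351562, 157.1999969482422], [189.39999389648438, 151.8000030517578], [199.39999389648438, 171.8000030517578], [188.60000610351562, 177.1999969482422]]
6 [255 201  52  23 364] [[253.8000030517578, 217.39999389648438], [305.3999938964844, 200.1999969482422], [307.6000061035156, 206.8000030517578], [256.0, 224.0]]
7 [259 212  50  18 182] [[258.20001220703125, 226.5], [307.29998779296875, 210.89999389648438], [308.6000061035156, 214.8000030517578], [259.3999938964844, 230.39999389648438]]
8 [220 234  20  39 424] [[219.0, 236.0], [233.0, 229.0], [251.1999969482422, 265.3999938964844], [237.1999969482422, 272.3999938964844]]
```

View pics/w_crop.png

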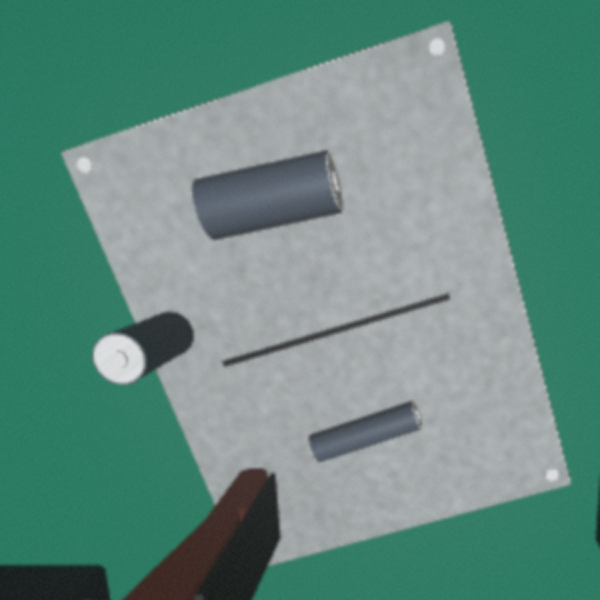

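View pics/s_crop.png

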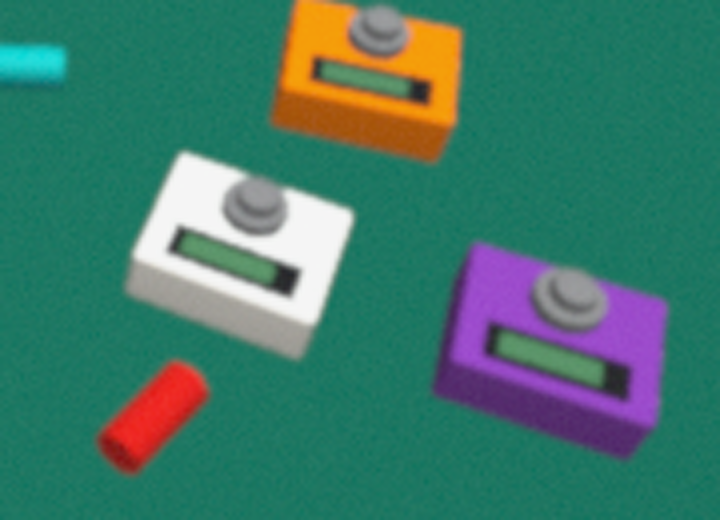

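View pics/d_crop.png

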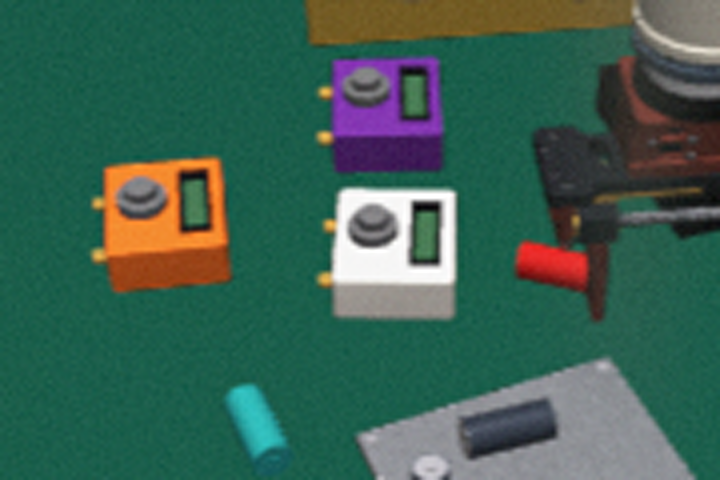

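```bash
cat >> h.py <<'E'
def dirr(s,u,v):
    d=np.array(s['R']).T@np.array([(u-s['cx'])/s['fx'],(v-s['cy'])/s['fy'],1.]); return d/np.linalg.norm(d)
def cam(s): return -np.array(s['R']).T@np.array(s['t'])
def axisline(s,e1,e2,z):
    """two silhouette edges (pixel pairs) -> axis direction & points on plane z"""
    n1=np.cross(dirr(s,*e1[0]),dirr(s,*e1[1])); n2=np.cross(dirr(s,*e2[0]),dirr(s,*e2[1]))
    n1/=np.linalg.norm(n1); n2/=np.linalg.norm(n2)
    if n1@n2<0: n2=-n2
    n=n1+n2; n/=np.linalg.norm(n)
    d=np.cross(n,[0,0,1]); d/=np.linalg.norm(d); c=cam(s)
    # point on plane z with n.(p-c)=0
    g=np.array([n[0],n[1],0]); p=c.copy(); p[2]=z; p+=-g*(n@(p-c))/(g@g)
    r_=np.linalg.norm(c-p-((c-p)@d)*d)*np.sin(np.arccos(min(1,abs(n1@n2)))/2)
    return p,d,r_
def tri(views):
    A=np.zeros((3,3));b=np.zeros(3)
    for s,u,v in views:
        d=dirr(s,u,v);P=np.eye(3)-np.outer(d,d);A+=P;b+=P@cam(s)
    x=np.linalg.solve(A,b); return x,[np.linalg.norm((np.eye(3)-np.outer(dirr(s,u,v),dirr(s,u,v)))@(x-cam(s))) for s,u,v in views]
E
python3 - <<'E'
from h import *
s=load('wrist0'); sc=load('scene0'); sd=load('side0')
print('btn',tri([(sc,425,218),(sd,293.2,144.2)]))
a=ray(s,211.7,181.3,.01);b=ray(s,324.3,147.7,.01); print('line',a,b,np.linalg.norm(b-a),(a+b)/2,np.degrees(np.arctan2(*(b-a)[1::-1])))
C=[ray(s,u/2+100,v/2,.01) for u,v in ((63,152),(450,22),(569,484))]; print('corners',C,np.linalg.norm(C[0]-C[1]),np.linalg.norm(C[2]-C[1]), 'centre',(C[0]+C[2])/2)
p,d,rr=axisline(s,[(196.5,90),(264,75.6)],[(207.5,119.8),(270.5,106)],.026); print('cell',p,d,rr)
for z,px in ((.026,(200,105)),(.026,(268,91))):
    q=ray(s,*px,z); print(q,(q-p)@d)
# line check other views
for px in ((304,213),(303,255)): print('scene line',ray(sc,*px,.01))
for px in ((318,225),(361,211)): print('side line',ray(sd,*px,.01))
E
```

```text
btn (array([0.42686415, 0.30242213, 0.06266784]), [np.float64(0.0023793135700800267), np.float64(0.0023793135700799894)])
line [ 0.47319192 -0.01119419  0.01      ] [0.60621501 0.0284565  0.01      ] 0.13880676918197132 [0.53970346 0.00863116 0.01      ] 16.59793389034645
corners [array([0.39773505, 0.10552971, 0.01      ]), array([0.60622437, 0.16773747, 0.01      ]), array([ 0.6821521 , -0.08914135,  0.01      ])] 0.21757206893536576 0.26786516765899837 centre [0.53994357 0.00819418 0.01      ]
cell [0.59624699 0.09983547 0.026     ] [-0.98000421 -0.19897676  0.        ] 0.015114790915727183
[0.47419853 0.07563592 0.026     ] 0.12442315483651538
[0.54682139 0.08968248 0.026     ] 0.050457503265193465
scene line [ 0.4725378  -0.01914744  0.01      ]
scene line [0.60507254 0.02978204 0.01      ]
side line [ 0.47276775 -0.01132508  0.01      ]
side line [0.60847955 0.02734632 0.01      ]
```

Everything agrees. The line is 139 mm long against a nominal 140, with its middle at (0.540, 0.0085) and yaw 16.6°. The plate measures 218×268 mm. The cell centre is about (0.5105, 0.082), yaw 11.5°, radius 15.1 mm, and it sits at plate y of about +79 mm. The button top triangulates to (0.427, 0.302, 0.063).

Next I'll close the fingers, turn the jaws along the roll direction and press the cell's top lightly. A short top-drag stroke should roll the cell half the finger's travel.

```bash
cat >> h.py <<'E'
PC=np.array([.5398,.0085]); PY=np.radians(16.6)
def toplate(p):
    d=np.array(p[:2])-PC; c,s=np.cos(PY),np.sin(PY); return np.array([c*d[0]+s*d[1],-s*d[0]+c*d[1]])
def press(x,y,ori,z0,zmin,F=2.5,step=.001):
    z=z0
    r.servo_line([x,y,z+.182],ori,speed=.08); f0=r.sense()['contact_force'][2]
    while z>zmin:
        z-=step; r.servo_line([x,y,z+.182],None,speed=.02)
        f=r.sense()['contact_force'][2]-f0
        if abs(f)>F: break
    q=r.sense(); print('press z cmd %.4f actual tip %.4f F %.2f t %.2f'%(z,q['tcp_pos'][2]-.182,f,q['clock'])); return z
E
python3 - <<'E'
from h import *
a=11.5; d=np.array([np.cos(np.radians(a-90)),np.sin(np.radians(a-90))])
c=np.array([.5105,.0824]); p=c-d*.010
r.grab(3)
r.reach([p[0],p[1],.30],[180,0,a])
q=r.sense(); print(q['clock'],q['tcp_pos'],q['orientation'],q['contact_force'],q['opening'])
r.servo_line([p[0],p[1],.055+.182],None,speed=.1)
q=r.sense(); print(q['clock'],q['tcp_pos'],q['contact_force'])
snap('scene','scene1'); snap('side','side1'); snap('wrist','wrist1')
im=[load(n)['frame'] for n in('scene1','side1')]
o=np.hstack([cv2.resize(im[0][150:300,220:420],(400,300),interpolation=cv2.INTER_CUBIC),cv2.resize(im[1][130:280,250:450],(400,300),interpolation=cv2.INTER_CUBIC)])
o=np.vstack([o,np.zeros((300,800,3),np.uint8)]); o[300:550,:400]=cv2.resize(load('wrist1')['frame'],(400,250))
cv2.imwrite('pics/c1.png',o[...,::-1])
E
```

```text
2.8667 [0.50869372 0.0920724  0.30041663] [ 1.79988842e+02 -4.00410228e-02  1.15414974e+01] [ 0.24459471 -0.13750857 -0.13971818] 0.0006435308830041073
3.65 [0.50870752 0.09221363 0.23753194] [0.10091737 0.29679775 0.76087843]
```

View pics/c1.png

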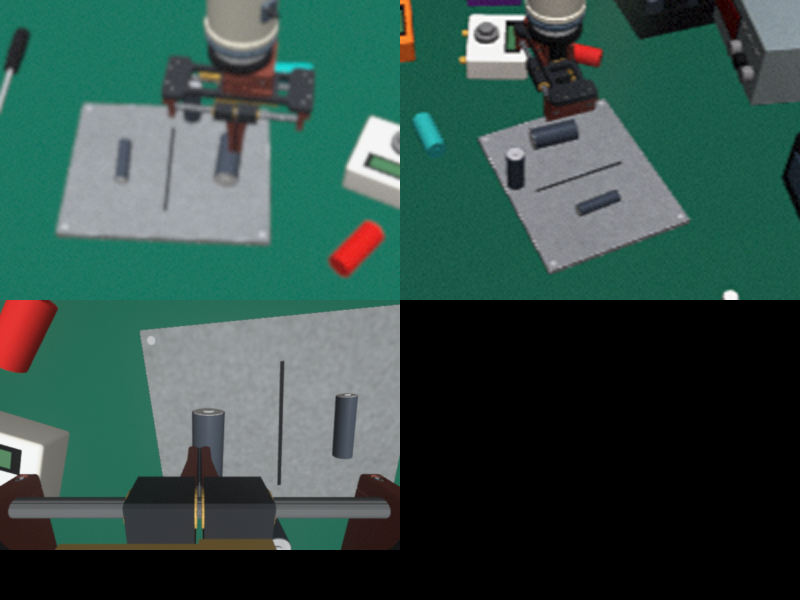

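```bash
python3 - <<'E'
from h import *
f=load('wrist1')['frame'][140:320,240:420]; cv2.imwrite('pics/c2.png',cv2.resize(f,(600,600),interpolation=cv2.INTER_CUBIC)[...,::-1])
E
```

```text
(no output)
```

View pics/c2.png

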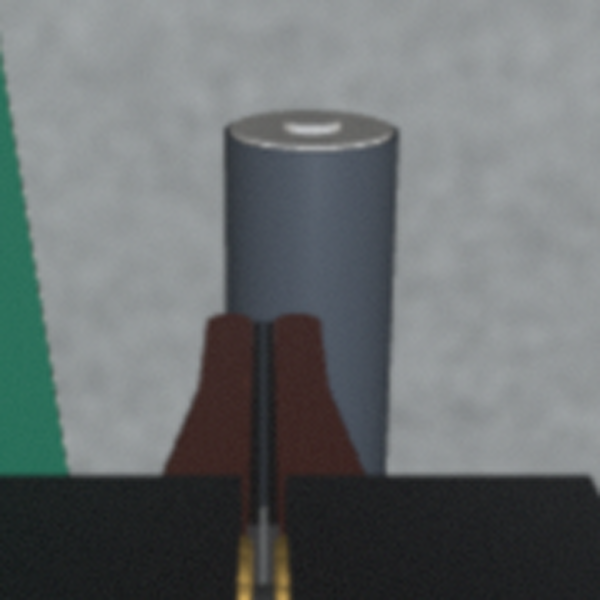

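The fingertips are about 20 mm across together with rounded edges, and they sit about 9 mm behind the cell's centre, as intended. I'll start the strokes 6 mm behind it.

```bash
cat >> h.py <<'E'
def stroke(c,a,L,back,z0=.046,F=2.0,speed=.05):
    """roll cell centre c (axis yaw a deg) by L (m) towards direction a-90 (L<0: other way) by top drag"""
    d=np.array([np.cos(np.radians(a-90)),np.sin(np.radians(a-90))]); sg=np.sign(L)
    p=np.array(c)-d*back*sg
    z=press(p[0],p[1],[180,0,a],z0,.037,F)
    e=p+d*2*L
    r.servo_line([e[0],e[1],z+.182],None,speed=speed)
    q=r.sense(); print('end F',np.round(q['contact_force'],2),'tip',np.round(q['tcp_pos'],4),'t',round(q['clock'],2))
    r.servo_line([e[0],e[1],.060+.182],None,speed=.08)
    return np.array(c)+d*L
E
python3 - <<'E'
from h import *
print(stroke([.5105,.0824],11.5,.014,.006))
snap('wrist','wrist2');print(r.sense()['clock'])
f=load('wrist2')['frame'][100:320,200:480]; cv2.imwrite('pics/c3.png',cv2.resize(f,(700,550),interpolation=cv2.INTER_CUBIC)[...,::-1])
E
```

```text
press z cmd 0.0410 actual tip 0.0419 F 4.40 t 5.33
end F [-1.04 -0.9   6.05] tip [0.5151 0.0605 0.2236] t 6.03
[0.51329115 0.06868105]
6.475
```

View pics/c3.png

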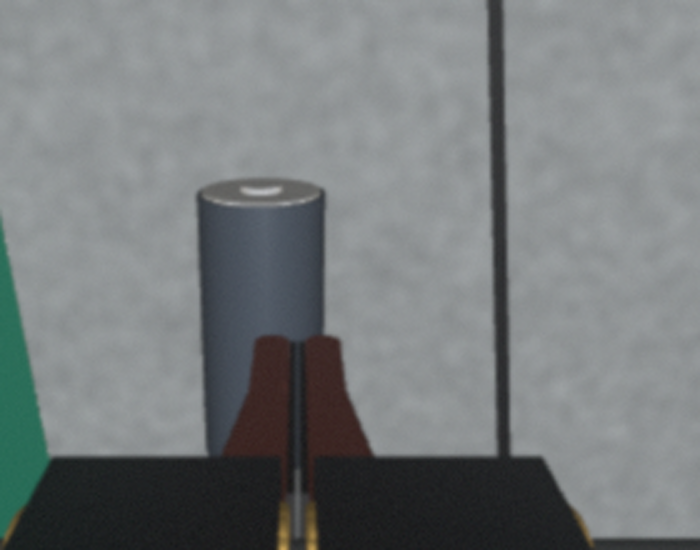

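Top-drag works: the fingers are now about 9 mm ahead of the cell's centre, so it rolled about 14 mm as planned. I'll repeat three strokes, then measure again.

```bash
python3 - <<'E'
from h import *
c=[.5133,.0687]
for i in range(3):
    c=stroke(c,11.5,.0145,.0065,z0=.0445); print(c)
p=[c[0],c[1]]
r.servo_line([c[0],c[1],.33],None,speed=.2)
snap('wrist','wrist3');snap('scene','scene3');snap('side','side3');print(r.sense()['clock'])
f=load('wrist3')['frame']; cv2.imwrite('pics/w3.png',f[...,::-1])
E
```

```text
press z cmd 0.0415 actual tip 0.0421 F 3.99 t 7.64
end F [ 0.23 -0.12  3.59] tip [0.5179 0.0466 0.2238] t 8.38
[0.51619084 0.05449109]
press z cmd 0.0415 actual tip 0.0420 F 3.27 t 9.93
end F [-0.25 -0.18  4.55] tip [0.5208 0.0324 0.2237] t 10.66
[0.51908167 0.04028218]
press z cmd 0.0415 actual tip 0.0420 F 2.34 t 12.21
end F [0.25 0.02 4.44] tip [0.5237 0.0182 0.2237] t 12.94
[0.52197251 0.02607328]
14.0667
```

View pics/w3.png

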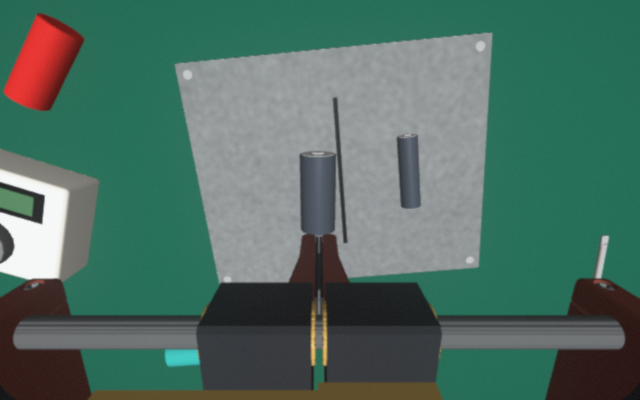

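The wrist view shows the cell at (318,193) next to the line, which runs from (335,98) to (345,242). The thin cell is undisturbed. I'll measure the remaining distance relative to the line in this same picture.

```bash
cat > meas.py <<'E'
from h import *
def meas(s,box,rows,vert=True):
    """cell in upright wrist view: box u0,u1; rows v0,v1 in body"""
    g=cv2.cvtColor(s['frame'],cv2.COLOR_RGB2GRAY).astype(float)
    L=[];Rr=[]
    for v in range(rows[0],rows[1]):
        row=g[v-1:v+2,box[0]:box[1]].mean(0); gr=np.diff(row)
        L.append((box[0]+np.argmin(gr)+.5,v)); Rr.append((box[0]+np.argmax(gr)+.5,v))
    out=[]
    for P in(L,Rr):
        P=np.array(P); k=np.polyfit(P[:,1],P[:,0],1)
        res=P[:,0]-np.polyval(k,P[:,1]); ok=abs(res)<2; k=np.polyfit(P[ok,1],P[ok,0],1)
        out.append([(np.polyval(k,v),v) for v in rows])
    return out
E
python3 - <<'E'
from meas import *
s=load('wrist3')
e=meas(s,(290,333+10),(165,226)) 
e[1]=[e[1][0],e[1][1]]
print(e)
p,d,rr=axisline(s,e[0],e[1],.026); print(p,d,rr,'yaw',np.degrees(np.arctan(d[1]/d[0])))
a=ray(s,335.2,98,.01);b=ray(s,345.5,242,.01);print('line',a,b,(a+b)/2,np.linalg.norm(a-b),np.degrees(np.arctan2(*(a-b)[1::-1])))
for v in (154,234):
    q=ray(s,318,v,.026 if v>200 else .042);t=(q-p)@d; print(v,p+t*d,toplate(p+t*d))
E
```

```text
[[(np.float64(341.50000000000205), 165), (np.float64(341.49999999999994), 226)], [(np.float64(335.90031112263404), 165), (np.float64(334.33458646616526), 226)]]
[0.60384557 0.02445625 0.026     ] [ 0.97882369  0.20470512 -0.        ] 0.004584536971799233 yaw 11.812237688607441
line [0.60561281 0.02772285 0.01      ] [ 0.47326627 -0.01183044  0.01      ] [0.53943954 0.00794621 0.01      ] 0.1381306298924763 16.63938249576696
154 [0.56297621 0.01590908 0.026     ] [0.02432697 0.00047912]
234 [ 4.86730415e-01 -3.64933631e-05  2.60000000e-02] [-0.05329656  0.00698065]
```

Left-edge detection latched onto the black line, so I'll restrict its search window.

```bash
python3 - <<'E'
from meas import *
s=load('wrist3')
e=[meas(s,(290,312),(165,226))[0],meas(s,(325,338),(165,226))[1]]
print(e)
p,d,rr=axisline(s,e[0],e[1],.026); print(p,d,rr,'yaw',np.degrees(np.arctan(d[1]/d[0])))
for v,z in ((154,.042),(232,.026)):
    q=ray(s,318,v,z);t=(q-p)@d; print(v,p+t*d,toplate(p+t*d))
g=cv2.cvtColor(s['frame'],cv2.COLOR_RGB2GRAY); print(g[145:162,318],g[226:242,310])
E
```

```text
[[(np.float64(299.18905341089373), 165), (np.float64(300.62131147540987), 226)], [(np.float64(335.8109465891063), 165), (np.float64(334.3786885245902), 226)]]
[0.60009911 0.04239846 0.026     ] [ 0.98010747  0.1984675  -0.        ] 0.016575644766752475 yaw 11.447356683249058
154 [0.55917256 0.03411101 0.026     ] [0.02588193 0.01900909]
232 [0.48481194 0.01905331 0.026     ] [-0.04968134  0.02582292]
[154 154 156 156 156 146 120 134 172 154 134 149 118 100 104 103 105] [81 79 82 82 81 81 81 76 59 50 48 49 48 50 49 51]
```

The cell is at plate (-0.012, +0.0225) with yaw 11.4°. Dead reckoning gave the same position within 1 mm, so the roll is slip-free. Two strokes of 11.3 mm remain.

```bash
python3 - <<'E'
from meas import *
c=[.522,.0265]
for i in range(2):
    c=stroke(c,11.5,.01135,.0055,z0=.0445,speed=.04); print(c,toplate(c))
r.servo_line([c[0]-.03,c[1],.33],None,speed=.2)
r.wait(.3)
snap('wrist','wrist4');snap('scene','scene4');snap('side','side4');print(r.sense()['clock'])
f=load('wrist4')['frame']; cv2.imwrite('pics/w4.png',f[...,::-1])
E
```

```text
press z cmd 0.0415 actual tip 0.0420 F 2.68 t 16.27
end F [ 0.24 -0.23  5.54] tip [0.5256 0.0096 0.2238] t 16.98
[0.52426283 0.01537785] [-0.0129247   0.01102999]
press z cmd 0.0415 actual tip 0.0421 F 4.09 t 18.51
end F [-0.15 -0.82  5.29] tip [ 0.5278 -0.0015  0.2238] t 19.23
[0.52652565 0.00425571] [-0.01393365 -0.00027507]
20.675
```

View pics/w4.png

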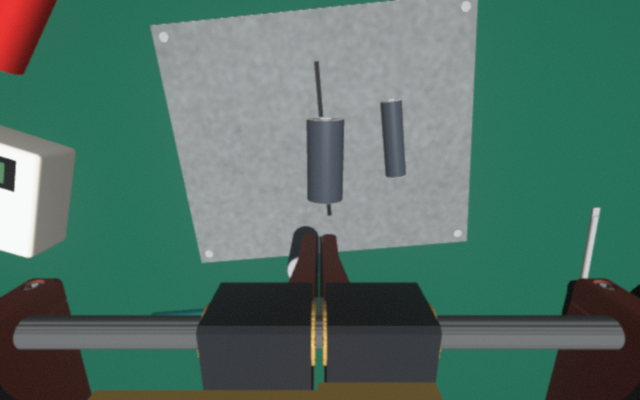

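```bash
python3 - <<'E'
from meas import *
s=load('wrist4')
e=[meas(s,(298,318),(126,196))[0],meas(s,(332,352),(126,196))[1]]
print(e)
p,d,rr=axisline(s,e[0],e[1],.026); print(rr,'yaw',np.degrees(np.arctan(d[1]/d[0])))
a=ray(s,317,61.5,.01);b=ray(s,329.5,214.5,.01);m=(a+b)/2;print('line',m,np.linalg.norm(a-b),np.degrees(np.arctan2(*(a-b)[1::-1])))
u=(a-b)/np.linalg.norm(a-b);n=np.array([-u[1],u[0],0]);C=0
for v,z in ((118,.04),(202,.026)):
    q=ray(s,325,v,z);t=(q-p)@d;P=p+t*d;C=C+P/2;print(toplate(P))
print('centre',C,toplate(C),'rel to line here',(C-m)@u,(C-m)@n)
sd=load('side4');f=np.hstack([cv2.resize(sd['frame'][130:280,250:450],(400,300),interpolation=cv2.INTER_CUBIC),cv2.resize(load('scene4')['frame'][170:300,220:393],(400,300),interpolation=cv2.INTER_CUBIC)])
cv2.imwrite('pics/c4.png',f[...,::-1])
E
```

```text
[[(np.float64(306.39175050301805), 126), (np.float64(306.55341614906825), 196)], [(np.float64(343.73581488933587), 126), (np.float64(342.1559006211179), 196)]]
0.015799287093043714 yaw 11.233831844041251
line [0.53944818 0.00779001 0.01      ] 0.1384362071165337 16.457900144097348
[ 0.02311414 -0.00358249]
[-0.05155534  0.00343137]
centre [0.52619366 0.00436493 0.026     ] [-1.42206014e-02 -7.55621792e-05] rel to line here -0.013681817914301932 0.00047039605112939015
```

View pics/c4.png

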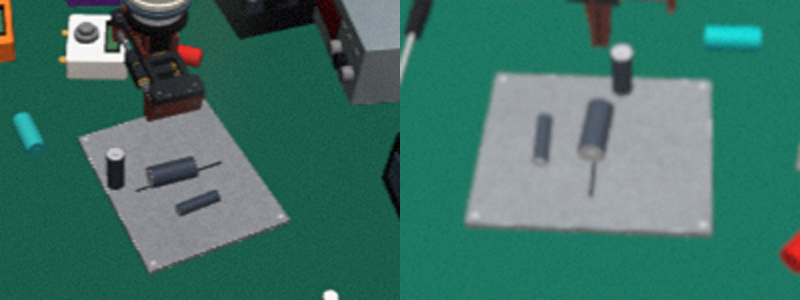

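The cell is centred on the line: 0.1–0.5 mm off sideways, -14 mm lengthways, and 5.3° (0.09 rad) off in angle. All of these are inside tolerance. Now I'll check the white tester's button with the wrist camera.

```bash
python3 - <<'E'
from h import *
r.reach([.36,.29,.36],[180,0,11.5]); r.wait(.2)
q=r.sense();print(q['clock'],q['tcp_pos'])
s=snap('wrist','wrist5')
print(proj(s,[.427,.302,.0627]))
E
```

```text
22.0833 [0.36068637 0.28925873 0.35979666]
(np.float64(318.54334592364944), np.float64(116.96853792312919))
```

View pics/wrist5.png

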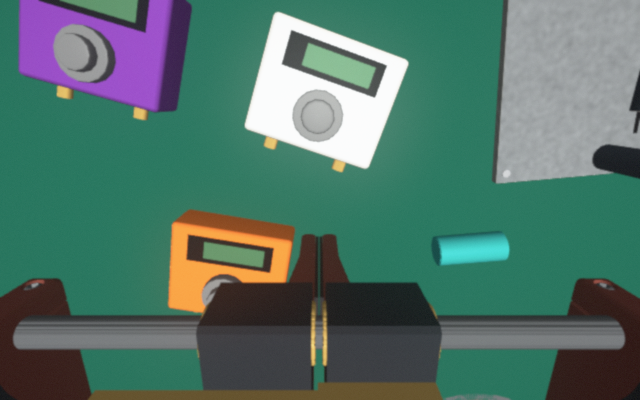

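The wrist picture puts the white tester's button at (317,116). The triangulated point projects to (318.5,117), so they agree within about 1.5 mm. I'll press with a force watch.

```bash
python3 - <<'E'
from h import *
s=load('wrist5');b=ray(s,317.2,115.8,.062);print(b)
x,y=(b[0]+.4269)/2,(b[1]+.3024)/2; print(x,y)
r.reach([x,y,.30],[180,0,11.5])
r.servo_line([x,y,.075+.182],None,speed=.1); r.wait(.2)
f0=np.array(r.sense()['contact_force'])
z=.075;log=[]
while z>.046:
    z-=.001; r.servo_line([x,y,z+.182],None,speed=.02)
    q=r.sense();f=q['contact_force'][2]-f0[2];log.append((round(z,4),round(q['tcp_pos'][2]-.182,4),round(f,2)))
    if f>9: break
print(log); r.wait(.2); q=r.sense(); print('hold',q['tcp_pos'][2]-.182,q['contact_force'],q['clock'])
snap('side','side6')
r.servo_line([x,y,.10+.182],None,speed=.1); r.wait(.2)
print(r.sense()['contact_force'],r.sense()['clock'])
E
```

```text
[0.42766998 0.30326989 0.062     ]
0.4272849907679432 0.3028349441049098
[(0.074, np.float64(0.0741), np.float64(-0.0)), (0.073, np.float64(0.0729), np.float64(-0.75)), (0.072, np.float64(0.0719), np.float64(-0.45)), (0.071, np.float64(0.0709), np.float64(0.82)), (0.07, np.float64(0.0699), np.float64(0.19)), (0.069, np.float64(0.0689), np.float64(1.07)), (0.068, np.float64(0.0679), np.float64(0.1)), (0.067, np.float64(0.0672), np.float64(1.08)), (0.066, np.float64(0.0661), np.float64(1.74)), (0.065, np.float64(0.0651), np.float64(2.22)), (0.064, np.float64(0.0641), np.float64(3.18)), (0.063, np.float64(0.0631), np.float64(3.0)), (0.062, np.float64(0.0621), np.float64(3.19)), (0.061, np.float64(0.0613), np.float64(5.71)), (0.06, np.float64(0.0612), np.float64(9.38))]
hold 0.06124555398951173 [-1.59634478 -1.16549793  9.47020209] 27.3167
[-0.50033167 -0.69868417 -1.19812152] 28.1167
```

Contact started at about z 0.067 and a hard stop came at 0.0612, so the button went through its 6 mm of travel with the force rising past 4 N to 9 N. Next I'll back off and check everything before handing in.

```bash
python3 - <<'E'
from meas import *
r.reach([.4965,.0043,.33],[180,0,11.5]); r.wait(.3)
s=snap('wrist','wrist7'); sc=snap('scene','scene7'); sd=snap('side','side7'); print(r.sense()['clock'],r.sense()['tcp_pos'])
e=[meas(s,(298,318),(126,196))[0],meas(s,(332,352),(126,196))[1]]
p,d,rr=axisline(s,e[0],e[1],.026)
C=sum((p+((ray(s,325,v,z)-p)@d)*d)/2 for v,z in((118,.04),(202,.026)))
print(rr,'yaw',np.degrees(np.arctan(d[1]/d[0])),C,toplate(C))
for n in('scene','side'):
    a=load(n+'0')['frame'].astype(int);b=load(n+'7')['frame'].astype(int)
    m=(abs(a-b).max(2)>45).astype(np.uint8);k,l,st,c=cv2.connectedComponentsWithStats(cv2.dilate(m,np.ones((3,3))))
    print(n,[st[i].tolist() for i in range(1,k) if st[i,4]>25])
f=np.hstack([sd['frame'][80:380,200:500],sc['frame'][130:430,:][:270]][0:1]+[cv2.resize(sc['frame'][150:300,170:470],(600,300))[:, :500]])
cv2.imwrite('pics/c7.png',f[...,::-1])
E
```

```text
29.75 [0.49651126 0.00464079 0.32994158]
0.015762449148917366 yaw 11.256576539208327 [0.52666061 0.00442405 0.026     ] [-0.01375622 -0.0001523 ]
scene [[215, 0, 167, 215, 17127], [397, 0, 39, 47, 371], [412, 13, 10, 8, 60], [391, 22, 35, 67, 873], [395, 54, 4, 7, 27], [296, 212, 18, 27, 341], [326, 215, 17, 26, 335]]
side [[0, 0, 414, 206, 33930], [24, 91, 34, 18, 202], [395, 117, 12, 8, 66], [403, 127, 9, 8, 52], [322, 207, 28, 18, 362]]
```

View pics/c7.png

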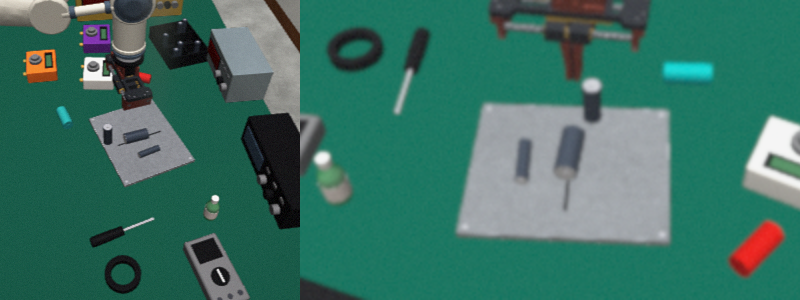

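The only differences from the start pictures are the arm and the thick cell's old and new positions. There is no change at the button (425,218), so it is up again. The cell is unmoved at plate (-13.8, -0.2) mm. Handing in.

```bash
python3 -c "
from station import r
print(r.sense()['clock'],r.hand_in())"
```

```text
the job is handed in; nothing more can be done
29.75 None
```

I rolled the thick cell about 79 mm onto the line with six short strokes of the closed fingertips on its top, pressing with 2–6 N. I then pressed the white tester's start button to its stop and backed off. The job was handed in at 29.75 s; no verdict is reported.

**Last checks**
- **Cell:** it lies 0.2 mm off the line sideways (0.1–0.5 mm across the checks) and about 14 mm off the line's middle lengthways. Its axis is about 5.3° (0.09 rad) off the line. That starting skew is within the 0.2 rad limit, so I left it. The cell did not move while I pressed the button.
- **Button:** the fingers met a hard stop about 6 mm after first contact, with the force rising to 9 N. The before and after pictures show no difference at the button, so it is up again.
- **Everything else:** comparing the start and end pictures, only the arm and the thick cell have moved.
- **Disagreements:** the button top felt about 4 mm higher (0.067 m) than the cameras put it (0.063 m), which the force-watched descent allowed for. One edge measurement caught the black line by mistake and was redone. The cell's rotation was not measured directly; I take it from it moving half the finger's travel, which matched within 1 mm.

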